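# Clear the pot off the lidded steel box and flip the lid open

### The job

Open the lidded steel box. First push the little white pot sideways along the flat tops, off the lid and wholly onto the plain steel block beside it, keeping it standing; then, with a fingertip under the lip at its front, flip the lid up and over past upright so that it rests leaning back by itself, and take the hand away. Do not lift the pot, and leave the shaker and the other things around as they stand.

Things in the scene. Friction and masses are not known exactly. Their poses are not given: they have to be found in the camera images.
- box: open-topped aluminium box, fixed, 140 (x) x 150 (y) x 100 mm high, on a 10 mm rubber mat; origin at the centre of its underside, its +x points to the hinge side (away from the robot), its lip is on the -x side, z up. A steel lid covers it; the lid's flat top is 106 mm above this origin. Its neighbour, the plain block, stands beside it on its +y or its -y side with a 3 mm gap (it varies)
- riser: plain closed aluminium block without lid or lip, fixed, same footprint 140 (x) x 150 (y) mm and same axes as the box, 106 mm high so that its flat top is flush with the lid's; origin at the centre of its underside
- lid (a joint): lid angle in rad: 0 shut, grows as the front edge goes up, 1.57 upright, stop at 2.1 (leaning back). The hinge is free: below upright the lid falls shut, past upright it falls open. Lid about 0.3 kg, a 6 mm steel plate of 142 x 150 mm
- hinge (a point): middle of the hinge axis, on the box's top far edge (70 mm along the box's +x from its centre, 100 mm above its origin), level with the underside of the shut lid; the axis runs along the box's y
- lip (a point): middle of the free edge of the lid's lip (moves with the lid). The lip is a 4 mm plate, 110 mm wide along y, that slopes outward and up at 30 deg from the lid's front edge, so there is free space under it in front of the box; shut, this point is 170 mm in front of the hinge and 19 mm above it, and 30 mm in front of the box's front wall
- pot: loose white ceramic pot with a small knob, about 0.2 kg, round, 54 mm diameter up to 34 mm height, 54 mm high over the knob; origin at the centre of its underside. Starts standing on the shut lid
- shaker: bystander: loose steel shaker, 36 mm diameter, 67 mm high, standing on the plain block towards its far edge; origin at the centre of its underside
- ramekin: bystander: low white bowl on the bench beside the station, 72 mm diameter, 36 mm high; origin under its centre
- pepperjar: bystander: glass jar on the bench beside the station, 48 mm diameter, 75 mm high; origin under its centre
- saucebottle: bystander: amber bottle, 60 mm diameter, 200 mm high; origin under its centre
- mug: bystander: white mug, 80 mm diameter, 90 mm high; origin under its centre
- spoon: bystander: steel spoon about 200 mm long, lying on the bench beyond the station, under 30 mm high
- oil: bystander: green bottle, 60 mm diameter, 190 mm high; origin under its centre
Things that resemble listed ones, but are neither listed nor needed, are in the scene too. What is shaped like the pot but blue, orange or turquoise is not meant.

How it is judged:
By the outcome, as a careful person would: the job done as asked, in the order asked, and still so for the second after the job is handed in, with the robot touching nothing.
It also fails if it takes over 58 s, if anything falls off the work surface, if the arm or the gripper's body presses on something with over 40 N, if the wrist force passes 120 N, or if a joint passes its speed limit or range.

### The arm

A 7-joint arm with a two-finger parallel gripper is mounted at the origin on the work surface. World frame = base frame: x ahead of the robot, y to its left, z up, the work surface at z = 0. Lengths are in m, angles in rad, forces in N, time in s.
With the tool pointing down it reaches from about 0.4 to 0.85 m from the base axis. Payload 4.5 kg.
Tool frame: the origin (TCP) lies midway between the tips of the shut fingers; the grasp point (between the pads) lies 19 mm behind it; z points along the fingers, y is the line along which they close (so a half turn about z gives the same grasp; the last joint's range is limited). The gripper opens to 88 mm and grips with 3 to 60 N. Pads are 18 mm wide; open, the fingers measure 123 mm over their backs; the gripper's body (75 mm by 187 mm) begins 45 mm behind the grasp point.
Start: joints at [1.305, 0.689, -0.195, 1.565, 0.157, 0.902, -0.215], TCP at [0.185, -0.597, 0.239] pointing down, gripper open.
Joint ranges: [-3.01, 3.01], [-0.46, 2.08], [-1.47, 1.51], [0.13, 2.56], [-1, 4.14], [0.04, 2.09], [-2.66, 2.66]. Speed limits (rad/s): [2.57, 2.57, 3.14, 3.14, 3.14, 3.14, 3.14].

### API

Orientations are given as a unit quaternion [x, y, z, w].
In Python, from plant import r gives the robot as it stands. The module is installed in compiled form; this text tells all that it offers.
- The arm moves only by the tool step_arm, never from a script. Its argument "series" is a list of rows, each a list of 7 numbers: the shift along the world's x, y, z in mm, then the turn, a rotation vector about the world's x, y, z in rad, then the closure, from 0 (fully open) to 1 (shut). A call has 1 to 20 rows; each row shifts and turns the commanded pose from where the row before left it; what a row does not reach is not made up. A row lasts 1/10 s, in which the tool goes at most 50 mm and 8.59 degrees, less where a joint would pass 70% of its speed; a pose out of reach is approached as far as the arm can. A call is refused whole if a number of a shift passes 50 or a number of a turn 0.15, either way. A call with a gripper value outside its range is refused whole. The fingers move at their own pace and stop on an object; "force" is the grip in N (left out, the last holds). Time passes only in rows, so rows that do not move let the fingers close. It gives the time, the measured TCP pose, the force, the opening and the grip force at its end, in the units of the state.
- r.get_state(): the state, without advancing time (a new reading comes with each control period).
- r.snapshot(name): name is "scene" or "top" or "wrist"; returns (picture, depth): 400x640x3 uint8, blue, green, red; 400x640 float32, m along the optical axis (not along the pixel's ray), 0 where there is no reading.
- r.get_calibration(name): a dict with "intrinsics" (3x3 intrinsics, pixels), "pose" (4x4, takes a point from camera to world coordinates). Camera axes: x right, y up, looking along -z (the intrinsics and any distortion apply to the point x, -y, -z); pixel columns grow to the right and rows downward; lengths in m; the calibration is good to about 2 mm. A picture is of the moment at which its call begins: read the wrist's pose just before it. get_calibration takes no time and is no camera call; for the wrist camera it gives the pose at the moment of the call.
- r.finish_job(): hands the job in; it is judged then, once.
The state is a dict: "clock": time; "q": joint angles; "qd": joint speeds; "joint_torque": joint torques, N m; "tool_pos": TCP position; "eef_rot": TCP orientation; "contact_force": force on the tool from outside, world axes, zero at the start; "moment": the same for the moment, N m; "opening": opening from 0.0 (shut) to 1.0 (fully open); "finger_force": force on a finger pad.
Only numpy, scipy, OpenCV 4.12 (cv2) and the standard library are available. Lean on these libraries where they do the work, as an engineer would, in place of code of your own. Each camera call takes 0.05 s, during which the arm holds its last target. There are 200 camera calls.

## Working session

There is one attempt and no reset: what is moved stays moved. The work goes in short steps, Python scripts to look and compute and a tool call to move; the robot and the scene stay as the last step left them, time stands still between calls to the robot, and variables do not carry over. Pictures are saved under pics/ and viewed, at most 10 in all, crops included, and the job is handed in when it is done.

Besides the shell and the picture viewer there is one more tool, called after "Call:" as name(argument=value, ...) on one line, values as JSON. step_arm: Moves the arm, as the interface text tells. Its arguments: {"type":"object","properties":{"series":{"type":"array"},"force":{"type":"number"}},"required":["series"]}

```bash
mkdir -p pics
cat > h.py <<'E'
import numpy as np, cv2
from plant import r
def snap(n,f=None):
    c=r.get_calibration(n); p,d=r.snapshot(n); p=np.array(p)
    if f: cv2.imwrite('pics/'+f,p)
    K=np.array(c['intrinsics']);T=np.array(c['pose'])
    v,u=np.mgrid[0:400,0:640]
    X=np.stack([(u-K[0,2])/K[0,0]*d,-(v-K[1,2])/K[1,1]*d,-d],-1)
    W=X@T[:3,:3].T+T[:3,3]; W[d==0]=np.nan
    return p,d,W,K,T,c
E
python3 - <<'E'
from h import *
for n in ('top','scene'):
    p,d,W,K,T,c=snap(n,n+'0.png'); np.save(n+'W.npy',W); print(n,c.keys(),K.tolist(),T.round(3).tolist(),(d==0).mean())
print(r.get_state())
E
```

```text
top dict_keys(['intrinsics', 'pose']) [[379.1310705734095, 0.0, 323.8279684675615], [0.0, 379.1310705734095, 199.03598249228637], [0.0, 0.0, 1.0]] [[-0.0, 0.998, -0.062, 0.49], [-1.0, -0.001, -0.002, 0.004], [-0.002, 0.062, 0.998, 1.095], [0.0, 0.0, 0.0, 1.0]] 0.00410546875
scene dict_keys(['intrinsics', 'pose']) [[363.4500699876274, 0.0, 321.37137662537833], [0.0, 363.4500699876274, 199.74123073271267], [0.0, 0.0, 1.0]] [[-0.898, -0.339, 0.28, 0.83], [0.439, -0.719, 0.539, 0.52], [0.018, 0.607, 0.795, 0.877], [0.0, 0.0, 0.0, 1.0]] 0.00387109375
{'clock': 0.1, 'q': array([ 1.30482518,  0.68990881, -0.19452925,  1.56622127,  0.15730657,
        0.90250667, -0.21509694]), 'qd': array([ 0.00097681, -0.00179322,  0.00089296, -0.00183212,  0.00224615,
        0.00077003,  0.0018103 ]), 'joint_torque': array([-2.92728670e-03, -5.28499281e+01, -1.27123699e+00, -1.53836739e+01,
       -5.24785719e-02,  1.98881324e-03,  7.30919351e-05]), 'tool_pos': array([ 0.18435877, -0.59660196,  0.23799004]), 'eef_rot': array([ 9.88781247e-01,  1.49368550e-01, -1.81992469e-04, -8.05684646e-04]), 'contact_force': array([-0.54124446,  0.23412743, -0.44124083]), 'moment': array([-0.00251819, -0.00195858, -0.02279924]), 'finger_force': 0.0, 'opening': 0.9998972925342877}
```

View pics/top0.png

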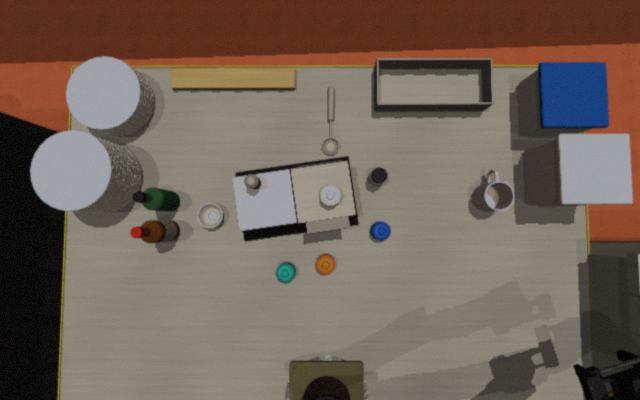

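View pics/scene0.png

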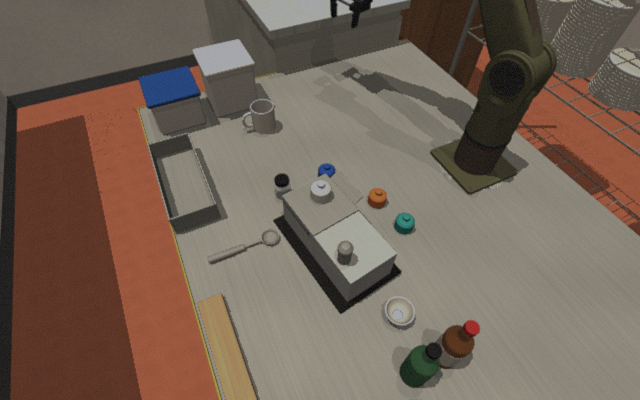

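The top view shows the lid at about (323,193), the pot at (330,194), the plain block at (265,200) on the +y side, the shaker at (252,181) and the lip at (328,226). The scene view agrees. The blue, orange and turquoise pots stand in front and to the right. Next I measure them with depth.

Run:
```python
from h import *
for n in ('top','scene'):
    W=np.load(n+'W.npy')
    reg=(W[...,0]>.36)&(W[...,0]<.66)&(W[...,1]>-.14)&(W[...,1]<.26)
    z=W[...,2]
    h,e=np.histogram(z[reg],bins=np.arange(-.01,.2,.005)); print(n,dict(zip(e.round(3),h)))
    def comps(lo,hi,mn=12):
        m=(reg&(z>lo)&(z<hi)).astype(np.uint8)
        k,l,s,c=cv2.connectedComponentsWithStats(m)
        for i in range(1,k):
            if s[i,4]>=mn:
                P=W[l==i]; R=cv2.minAreaRect((P[:,:2]*1000).astype(np.float32))
                print(' ',lo,s[i,4],'mean',P.mean(0).round(4),'rect',np.round(R[0],1),np.round(R[1],1),round(R[2],2))
    comps(.108,.122,100); comps(.124,.142); comps(.146,.156,6); comps(.158,.2,6)
# lip profile
W=np.load('topW.npy')
for u in (310,328,346):
    print(u,[(v,*W[v,u].round(3)) for v in range(205,240,2)])
```

```text
top {np.float64(-0.01): np.int64(11), np.float64(-0.005): np.int64(1877), np.float64(0.0): np.int64(3986), np.float64(0.005): np.int64(514), np.float64(0.01): np.int64(766), np.float64(0.015): np.int64(38), np.float64(0.02): np.int64(15), np.float64(0.025): np.int64(13), np.float64(0.03): np.int64(40), np.float64(0.035): np.int64(183), np.float64(0.04): np.int64(152), np.float64(0.045): np.int64(24), np.float64(0.05): np.int64(42), np.float64(0.055): np.int64(10), np.float64(0.06): np.int64(1), np.float64(0.065): np.int64(8), np.float64(0.07): np.int64(35), np.float64(0.075): np.int64(59), np.float64(0.08): np.int64(17), np.float64(0.085): np.int64(15), np.float64(0.09): np.int64(7), np.float64(0.095): np.int64(7), np.float64(0.1): np.int64(10), np.float64(0.105): np.int64(7), np.float64(0.11): np.int64(807), np.float64(0.115): np.int64(4856), np.float64(0.12): np.int64(399), np.float64(0.125): np.int64(162), np.float64(0.13): np.int64(103), np.float64(0.135): np.int64(9), np.float64(0.14): np.int64(7), np.float64(0.145): np.int64(19), np.float64(0.15): np.int64(109), np.float64(0.15
[... 5500 characters left out ...]
t64(0.499), np.float64(-0.051), np.float64(0.118)), (221, np.float64(0.494), np.float64(-0.051), np.float64(0.126)), (223, np.float64(0.489), np.float64(-0.051), np.float64(0.127)), (225, np.float64(0.483), np.float64(-0.051), np.float64(0.131)), (227, np.float64(0.478), np.float64(-0.051), np.float64(0.131)), (229, np.float64(0.471), np.float64(-0.058), np.float64(0.006)), (231, np.float64(0.465), np.float64(-0.058), np.float64(0.001)), (233, np.float64(0.46), np.float64(-0.058), np.float64(-0.001)), (235, np.float64(0.454), np.float64(-0.058), np.float64(0.004)), (237, np.float64(0.448), np.float64(-0.058), np.float64(-0.0)), (239, np.float64(0.443), np.float64(-0.058), np.float64(0.004))]
```

Call:
step_arm(series=[[27.3,38.2,0,0,0,0.1,0.545],[27.3,38.2,0,0,0,0.1,0.545],[27.3,38.2,0,0,0,0.1,0.545],[27.3,38.2,0,0,0,0.1,0.545],[27.3,38.2,0,0,0,0.1,0.545],[27.3,38.2,0,0,0,0.1,0.545],[27.3,38.2,0,0,0,0.1,0.545],[27.3,38.2,0,0,0,0.1,0.545],[27.3,38.2,0,0,0,0.1,0.545],[27.3,38.2,0,0,0,0.1,0.545],[27.3,38.2,0,0,0,0.1,0.545],[27.3,38.2,0,0,0,0.1,0.545],[27.3,38.2,0,0,0,0.1,0.545],[27.3,38.2,0,0,0,0.117,0.545],[0,0,0,0,0,0,0.545],[0,0,0,0,0,0,0.545]])

```text
clock: 1.7
tool_pos: [0.5667, -0.0612, 0.2382]
eef_rot: [0.653, 0.757, -0.0, -0.001]
contact_force: [0.2, -0.3, -0.3]
opening: 0.456
finger_force: 0.0
```

Run:
```python
from h import *
from scipy.spatial.transform import Rotation as Ro
s=r.get_state();print(s['clock'],s['tool_pos'],s['q'],s['opening']);print(Ro.from_quat(s['eef_rot']).as_matrix().round(3))
p,d,W,K,T,c=snap('wrist','w1.png')
z=W[...,2]
for lo,hi in((.146,.156),(.16,.175)):
    m=((z>lo)&(z<hi)&(abs(W[...,0]-.56)<.06)&(abs(W[...,1]+.005)<.04))
    P=W[m];
    if len(P)>20: print(len(P),P.mean(0),cv2.minEnclosingCircle((P[:,:2]*1000).astype(np.float32)))
m=(z>.112)&(z<.121);print(np.nanmedian(z[m]))
```

```text
1.7 [ 0.56674031 -0.06120293  0.23820456] [ 0.34570007  0.65807357 -0.54448816  1.72384234  0.42282024  0.88012114
 -0.23266159] 0.45641349002973663
[[-0.147  0.989 -0.001]
 [ 0.989  0.147  0.   ]
 [ 0.001 -0.001 -1.   ]]
2736 [ 0.55864821 -0.00746231  0.15346788] ((558.6176147460938, -9.122991561889648), 26.890790939331055)
836 [ 0.55862045 -0.00894706  0.16867357] ((558.693603515625, -9.225898742675781), 9.957696914672852)
0.11613282464350738
```

View pics/w1.png

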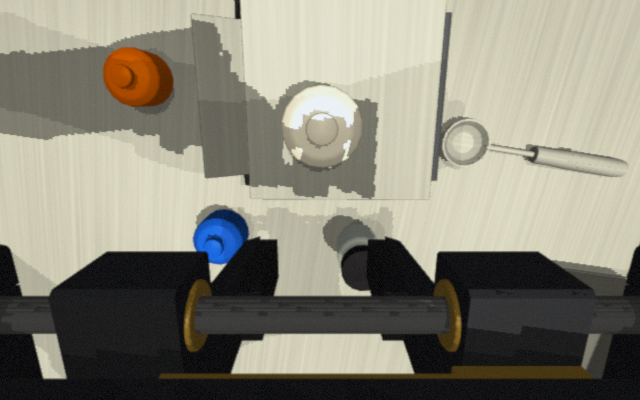

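The wrist view shows the white pot centred at (322,127) between the fingers, the lip at left and the lid edges clear. Lowering, then pushing.

Call:
step_arm(series=[[0,0,-40,0,0,0,0.545],[0,0,-40,0,0,0,0.545],[0,0,-22,0,0,0,0.545],[0,0,-10,0,0,0,0.545],[-1,7,0,0,0,0,0.545],[-1,7,0,0,0,0,0.545],[-1,7,0,0,0,0,0.545],[-1.45,9.9,0,0,0,0,0.545],[-1.45,9.9,0,0,0,0,0.545],[-1.45,9.9,0,0,0,0,0.545],[-1.45,9.9,0,0,0,0,0.545]])

```text
clock: 2.85
tool_pos: [0.5586, -0.0021, 0.1274]
eef_rot: [0.654, 0.756, -0.0, 0.001]
contact_force: [0.7, -5.7, 5.7]
opening: 0.452
finger_force: 3.3
```

Call:
step_arm(series=[[-1.45,9.9,0,0,0,0,0.545],[-1.45,9.9,0,0,0,0,0.545],[-1.45,9.9,0,0,0,0,0.545],[-1.45,9.9,0,0,0,0,0.545],[-1.45,9.9,0,0,0,0,0.545],[-1.45,9.9,0,0,0,0,0.545],[-1.45,9.9,0,0,0,0,0.545],[-1.45,9.9,0,0,0,0,0.545],[-1.45,9.9,0,0,0,0,0.545],[-0.75,5,0,0,0,0,0.545],[-0.4,3,0,0,0,0,0.545],[0,0,0,0,0,0,0.545]])

```text
clock: 4.05
tool_pos: [0.5439, 0.0954, 0.1273]
eef_rot: [0.654, 0.757, -0.0, 0.001]
contact_force: [0.2, -4.1, 5.8]
opening: 0.454
finger_force: 2.9
```

```bash
cat > pot.py <<'E'
from h import *
p,d,W,K,T,c=snap('top')
z=W[...,2]
b=np.array([.571,.010]);a=np.radians(8.35);R=np.array([[np.cos(a),np.sin(a)],[-np.sin(a),np.cos(a)]])
m=((z>.145)&(z<.2)&(W[...,0]>.42)&(W[...,0]<.7)&(W[...,1]>-.1)&(W[...,1]<.26)).astype(np.uint8)
k,l,s,_=cv2.connectedComponentsWithStats(m)
for i in range(1,k):
    P=W[l==i]
    if len(P)>20: print(len(P),P.mean(0).round(4),'box-local',(R@(P.mean(0)[:2]-b)).round(4), P[:,2].max())
E
python3 pot.py
```

```text
31 [0.5994 0.1924 0.1778] box-local [0.0546 0.1763] 0.18384501319621116
```

Call:
step_arm(series=[[0.7,-5,0,0,0,0,0.545],[1.5,-10,0,0,0,0,0.545],[3,-20,0,0,0,0,0.545],[0,-10,40,0,0,0,0.545],[0,-20,45,0,0,0,0.7],[-30,-20,40,0,0,0,1.0],[-45,0,0,0,0,0,1.0],[-45,0,0,0,0,0,1.0],[-45,0,0,0,0,0,1.0],[0,0,0,0,0,0,1.0]])

```text
clock: 5.1
tool_pos: [0.3774, 0.0099, 0.2481]
eef_rot: [0.653, 0.758, -0.005, -0.002]
contact_force: [0.6, -0.2, 0.1]
opening: 0.006
finger_force: 0.0
```

```bash
cat >> pot.py <<'E'
# lip edge & lid edges
m=((z>.122)&(z<.14)&(W[...,0]>.44)&(W[...,0]<.5)&(W[...,1]>-.1)&(W[...,1]<.08))
P=W[m];Lc=(P[:,:2]-b)@R.T; print('lip local',np.percentile(Lc,[2,50,98],axis=0).round(4).tolist())
s=r.get_state();print(s['tool_pos'],s['q'],s['contact_force'])
cv2.imwrite('pics/t%d.png'%int(s['clock']*10),p)
E
python3 pot.py; ls pics
```

```text
177 [0.5897 0.1826 0.1773] box-local [0.0435 0.168 ] 0.1859464960800825
363 [0.5382 0.1205 0.1572] box-local [-0.0164  0.1141] 0.17272935002662748
lip local [[-0.1022, -0.0524], [-0.0926, 0.0002], [-0.0798, 0.0522]]
[0.38228752 0.01093988 0.24865796] [ 0.25367169  0.41154839 -0.57175217  2.21606098  0.3866781   0.61358641
 -0.45393612] [0.83344048 0.47131525 0.85383184]
scene0.png
t51.png
top0.png
w1.png
```

Call:
step_arm(series=[[20,-7,0,0,0,0.15,1.0],[20,-6,0,0,0,0.15,1.0],[20,-6,0,0,0,0.15,1.0]])

```text
clock: 5.45
tool_pos: [0.4483, -0.0072, 0.249]
eef_rot: [0.466, 0.885, 0.001, 0.0]
contact_force: [1.1, 0.2, -0.1]
opening: 0.003
finger_force: 0.0
```

```bash
python3 -c "
from h import *
s=r.get_state();print(s['tool_pos'],s['q'])"
```

```text
[ 0.44831802 -0.00722649  0.24902676] [ 0.37460013  0.5152442  -0.69587498  2.04771256  0.48493507  0.74240143
 -0.02189783]
```

View pics/t51.png

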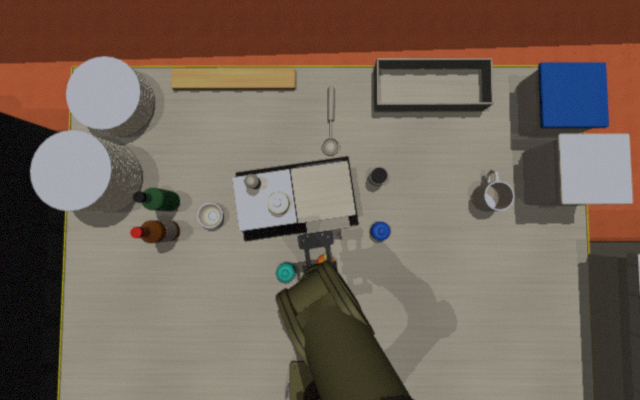

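The pot now stands at (277,203), wholly on the block, with the shaker in its place. Next I turn the gripper and pitch it.

Call:
step_arm(series=[[-3,0,10,0,0,0.1394,1.0],[-3,0,10,0,0,0.1394,1.0],[-3,0,10,0,0,0.1394,1.0],[-3,0,10,0,0,0.1394,1.0],[-3,0,10,0,0,0.1394,1.0],[0,0,0,0,0,0.1394,1.0],[0,0,0,0,0,0.1394,1.0],[0,0,0,0,0,0.1394,1.0],[0,0,0,0.019,-0.1295,0,1.0],[0,0,0,0.019,-0.1295,0,1.0],[0,0,0,0.019,-0.1295,0,1.0],[0,0,0,0.019,-0.1295,0,1.0],[0,0,0,0.019,-0.1295,0,1.0],[0,0,0,0.019,-0.1295,0,1.0],[0,0,0,0,0,0,1.0]])

```text
clock: 6.95
tool_pos: [0.4371, -0.0283, 0.2956]
eef_rot: [-0.059, 0.967, -0.014, 0.248]
contact_force: [0.6, -0.7, -0.1]
opening: 0.005
finger_force: 0.0
```

```bash
cat > st.py <<'E'
from h import *
from scipy.spatial.transform import Rotation as Ro
s=r.get_state();print(s['clock'],s['tool_pos'].round(4),s['q'].round(3),s['contact_force'].round(1));print(Ro.from_quat(s['eef_rot']).as_matrix().round(3))
a=np.radians(8.35);R=np.array([[np.cos(a),np.sin(a)],[-np.sin(a),np.cos(a)]])
print('local',(R@(s['tool_pos'][:2]-[.571,.010])).round(4))
E
python3 st.py
```

```text
6.95 [ 0.4371 -0.0283  0.2956] [ 0.632  0.325 -0.922  2.442  1.624  0.349 -0.041] [ 0.6 -0.7 -0.1]
[[-0.87  -0.107  0.482]
 [-0.121  0.993  0.002]
 [-0.478 -0.056 -0.876]]
local [-0.1381 -0.0185]
```

```bash
cat > fk.py <<'E'
import numpy as np, itertools
from scipy.spatial.transform import Rotation as Ro
from scipy.optimize import least_squares
D=[([ 1.30482518,0.68990881,-0.19452925,1.56622127,0.15730657,0.90250667,-0.21509694],[0.18435877,-0.59660196,0.23799004],[.98878,.14937,-.00018,-.0008]),
([0.34570007,0.65807357,-0.54448816,1.72384234,0.42282024,0.88012114,-0.23266159],[0.56674,-0.0612,0.2382],[.653,.757,0,-.001]),
([0.37460013,0.5152442,-0.69587498,2.04771256,0.48493507,0.74240143,-0.02189783],[0.44832,-0.00723,0.24903],[.466,.885,.001,0]),
([.632,.325,-.922,2.442,1.624,.349,-.041],[.4371,-.0283,.2956],[-.059,.967,-.014,.248])]
def fk(q,L,s,x=None):
    o=x if x is not None else np.zeros(2)
    T=np.array([0,0,L[0]],float); R=Ro.from_euler('z',s[0]*q[0]+o[0])*Ro.from_euler('y',q[1])
    T=T+R.apply([L[4],0,L[1]]); R=R*Ro.from_euler('z',s[1]*q[2])*Ro.from_euler('y',s[4]*q[3])
    T=T+R.apply([L[5],0,L[2]]); R=R*Ro.from_euler('z',s[2]*q[4])*Ro.from_euler('y',s[5]*q[5])
    T=T+R.apply([L[6],0,L[3]]); R=R*Ro.from_euler('z',s[3]*q[6]+o[1])
    return T,R
if __name__=='__main__':
    best=[]
    for s in itertools.product([1,-1],repeat=6):
        for o in (0,np.pi/2,np.pi,-np.pi/2):
          def f(p):
            e=[]
            for q,t,k in D:
                T,R=fk(q,p[:7],s,p[7:9]); e+=list(T-t)+list(.2*(R.inv()*Ro.from_quat(k)).as_rotvec())
            return e
          S=least_squares(f,[.35,.35,.35,.25,0,0,0,o,0],max_nfev=60); best.append((S.cost,s,S.x.round(4).tolist()))
    best.sort(key=lambda b:b[0]); [print(b) for b in best[:3]]
E
python3 fk.py
```

```text
(np.float64(4.140911438048472e-05), (-1, -1, -1, -1, 1, 1), [0.2871, 0.5894, 0.3407, 0.3058, -0.0079, -0.0069, 0.0119, -0.0641, 1.5087])
(np.float64(4.140911438051941e-05), (-1, -1, -1, -1, 1, 1), [0.2871, 0.5894, 0.3407, 0.3058, -0.0079, -0.0069, 0.0119, -0.0641, 1.5087])
(np.float64(4.140911438056694e-05), (-1, -1, -1, -1, 1, 1), [0.2871, 0.5894, 0.3407, 0.3058, -0.0079, -0.0069, 0.0119, -0.0641, 1.5087])
```

```bash
cat > ik.py <<'E'
from fk import *
L=[0.2871,0.5894,0.3407,0.3058,-0.0079,-0.0069,0.0119];s=(-1,-1,-1,-1,1,1);o=[-0.0641,1.5087]
lo=np.array([-3.01,-.46,-1.47,.13,-1,.04,-2.66]);hi=np.array([3.01,2.08,1.51,2.56,4.14,2.09,2.66])
a=np.radians(8.35);xb=np.array([np.cos(a),np.sin(a),0]);yb=np.array([-np.sin(a),np.cos(a),0])
H=np.array([.571,.010,.11])+.07*xb
def pose(rx,rz,p,y=0):
    p=np.radians(p);z=np.cos(p)*xb-np.sin(p)*np.array([0,0,1]);return H+rx*xb+rz*np.array([0,0,1])+y*yb,Ro.from_matrix(np.c_[np.cross(yb,z),yb,z])
def ik(t,Rt,q0,reg=.003):
    def f(q):
        T,R=fk(q,L,s,o);return np.r_[T-t,.2*(R.inv()*Rt).as_rotvec(),reg*(q-q0)]
    S=least_squares(f,np.clip(q0,lo+.01,hi-.01),bounds=(lo,hi));return S.x,np.linalg.norm(S.fun[:6])
if __name__=='__main__':
    q0=np.array(D[3][0])
    for p in (30,45,55):
        q=q0
        for rx,rz in [(-.22,.15),(-.21,.03),(-.16,-.02)]:
            q,e=ik(*pose(rx,rz,p),q);print(p,rx,rz,q.round(2),round(e,4))
        for th in (20,45,70,90,100):
            c,n=np.cos(np.radians(th)),np.sin(np.radians(th));rx,rz=-.155*c-.013*n,.155*n-.013*c
            q,e=ik(*pose(rx,rz,p),q);print(p,th,q.round(2),round(e,4))
E
python3 ik.py
```

```text
30 -0.22 0.15 [ 0.98  0.66 -1.47  2.56  2.09  0.61 -0.37] 0.0887
30 -0.21 0.03 [ 0.92  1.18 -1.47  2.56  2.17  0.87 -0.11] 0.1159
30 -0.16 -0.02 [ 0.83  1.46 -1.47  2.56  2.38  1.16 -0.09] 0.0968
30 20 [ 0.75  1.2  -1.47  2.56  2.25  1.14 -0.29] 0.0859
30 45 [ 0.69  1.06 -1.47  2.56  2.25  1.19 -0.43] 0.0588
30 70 [ 0.61  1.07 -1.47  2.56  2.35  1.36 -0.5 ] 0.0212
30 90 [ 0.58  1.11 -1.44  2.5   2.44  1.41 -0.48] 0.0
30 100 [ 0.58  1.12 -1.43  2.42  2.44  1.35 -0.43] 0.0
45 -0.22 0.15 [ 0.88  0.64 -1.47  2.56  1.88  0.7  -0.32] 0.0463
45 -0.21 0.03 [ 0.72  1.05 -1.43  2.56  1.94  1.02 -0.29] 0.0765
45 -0.16 -0.02 [ 0.62  1.31 -1.47  2.56  2.09  1.34 -0.31] 0.0591
45 20 [ 0.63  1.13 -1.47  2.56  2.04  1.23 -0.38] 0.0452
45 45 [ 0.62  1.01 -1.47  2.56  2.09  1.21 -0.46] 0.017
45 70 [ 0.63  0.96 -1.47  2.45  2.1   1.16 -0.39] 0.0
45 90 [ 0.62  0.96 -1.45  2.29  2.04  1.07 -0.24] 0.0
45 100 [ 0.61  0.98 -1.43  2.21  2.03  1.04 -0.18] 0.0
55 -0.22 0.15 [ 0.8   0.56 -1.33  2.56  1.87  0.62 -0.35] 0.0176
55 -0.21 0.03 [ 0.63  0.95 -1.29  2.56  1.93  0.93 -0.37] 0.0484
55 -0.16 -0.02 [ 0.57  1.25 -1.42  2.56  2.02  1.31 -0.38] 0.0314
55 20 [ 0.59  1.1  -1.46  2.56  1.96  1.24 -0.4 ] 0.0169
55 45 [ 0.63  0.97 -1.47  2.49  1.93  1.13 -0.36] 0.0
55 70 [ 0.65  0.91 -1.47  2.29  1.79  1.01 -0.12] 0.0001
55 90 [ 0.62  0.92 -1.45  2.13  1.71  0.99  0.04] 0.0
55 100 [ 0.6   0.94 -1.43  2.05  1.7   0.99  0.1 ] 0.0
```

```bash
cat > plan.py <<'E'
from ik import *
import sys
from plant import r
qs=np.array(r.get_state()['q'])
def path():
    P=[('pre',-.235,.12),('front',-.20,.055),('under',-.1715,-.008)]
    for th in range(5,116,10):
        c,n=np.cos(np.radians(th)),np.sin(np.radians(th));w=np.clip((th-15)/45,0,1)
        rho=.1685-w*.045; off=-.006-.004*w
        P.append((th,-rho*c+off*n,rho*n+off*c))
    return P
for p in map(float,sys.argv[1:]):
    q=qs
    for n,rx,rz in path():
        t,R=pose(rx,rz,p); q,e=ik(t,R,q);print(p,n,(t*1000).round(0),q.round(2),round(e,4))
E
python3 plan.py 60 66
```

```text
60.0 pre [408. -14. 230.] [ 0.72  0.57 -1.18  2.56  1.85  0.56 -0.31] 0.0197
60.0 front [442.  -9. 165.] [ 0.61  0.85 -1.24  2.56  1.93  0.86 -0.41] 0.0236
60.0 under [471.  -5. 102.] [ 0.55  1.13 -1.31  2.56  2.    1.16 -0.43] 0.0218
60.0 5 [474.  -4. 119.] [ 0.56  1.1  -1.35  2.56  1.97  1.16 -0.42] 0.0176
60.0 15 [478.  -4. 148.] [ 0.58  1.03 -1.36  2.56  1.95  1.12 -0.42] 0.0103
60.0 25 [495.  -1. 171.] [ 0.59  0.99 -1.39  2.54  1.94  1.11 -0.41] 0.0
60.0 35 [515.   2. 189.] [ 0.61  0.96 -1.4   2.46  1.88  1.05 -0.31] 0.0
60.0 45 [537.   5. 202.] [ 0.62  0.94 -1.4   2.38  1.82  1.01 -0.21] 0.0
60.0 55 [560.   8. 210.] [ 0.62  0.93 -1.39  2.31  1.78  0.99 -0.13] 0.0
60.0 65 [580.  11. 218.] [ 0.61  0.93 -1.39  2.24  1.73  0.98 -0.06] 0.0
60.0 75 [599.  14. 227.] [ 0.6   0.93 -1.39  2.17  1.69  0.97  0.01] 0.0
60.0 85 [620.  17. 232.] [ 0.59  0.94 -1.38  2.11  1.65  0.97  0.08] 0.0
60.0 95 [641.  20. 234.] [ 0.57  0.95 -1.37  2.05  1.63  0.97  0.13] 0.0
60.0 105 [662.  23. 232.] [ 0.55  0.97 -1.36  1.99  1.62  0.97  0.18] 0.0
60.0 115 [683.  26. 226.] [ 0.53  0.99 -1.34  1.94  1.62
[... 432 characters left out ...]
  0.87 -1.21  2.44  1.84  0.86 -0.28] 0.0
66.0 35 [515.   2. 189.] [ 0.58  0.83 -1.22  2.35  1.74  0.81 -0.15] 0.0
66.0 45 [537.   5. 202.] [ 0.58  0.82 -1.22  2.28  1.65  0.79 -0.04] 0.0
66.0 55 [560.   8. 210.] [ 0.57  0.82 -1.22  2.2   1.58  0.79  0.06] 0.0
66.0 65 [580.  11. 218.] [ 0.57  0.83 -1.22  2.14  1.52  0.81  0.14] 0.0
66.0 75 [599.  14. 227.] [ 0.56  0.84 -1.23  2.07  1.46  0.82  0.22] 0.0
66.0 85 [620.  17. 232.] [ 0.55  0.85 -1.23  2.01  1.42  0.84  0.28] 0.0
66.0 95 [641.  20. 234.] [ 0.53  0.87 -1.23  1.94  1.4   0.87  0.33] 0.0
66.0 105 [662.  23. 232.] [ 0.51  0.9  -1.22  1.88  1.39  0.88  0.38] 0.0
66.0 115 [683.  26. 226.] [ 0.48  0.92 -1.21  1.83  1.38  0.9   0.41] 0.0
```

```bash
cat > dl.py <<'E'
from ik import *
import sys
from plant import r
s_=r.get_state();rx,rz,p=map(float,sys.argv[1:4])
t,R=pose(rx,rz,p);Rc=Ro.from_quat(s_['eef_rot'])
print('d mm',((t-s_['tool_pos'])*1000).round(1),'rot',(R*Rc.inv()).as_rotvec().round(3),'q',s_['q'].round(2),'F',s_['contact_force'].round(1))
v=s_['tool_pos']-H;z=Rc.as_matrix()[:,2];print('rel hinge mm',(np.array([v@xb,v@yb,v[2]])*1000).round(1),'pitch',np.degrees(np.arcsin(-z[2])).round(1))
E
python3 dl.py -.225 .12 66
```

```text
d mm [-19.4  15.8 -65.6] rot [0.045 0.087 0.036] q [ 0.63  0.32 -0.92  2.44  1.62  0.35 -0.04] F [ 0.6 -0.7 -0.1]
rel hinge mm [-208.1  -18.5  185.6] pitch 61.2
```

Call:
step_arm(series=[[-5,4,-16,0.011,0.022,0.009,1.0],[-5,4,-16,0.011,0.022,0.009,1.0],[-5,4,-16,0.011,0.022,0.009,1.0],[-5,4,-17,0.011,0.022,0.009,1.0],[0,0,0,0,0,0,1.0],[0,0,0,0,0,0,1.0]])

```text
clock: 7.55
tool_pos: [0.4179, -0.0119, 0.2312]
eef_rot: [-0.071, 0.976, 0.015, 0.207]
contact_force: [-0.2, -0.8, 0.8]
opening: 0.007
finger_force: 0.0
```

```bash
python3 dl.py -.20 .05 66
```

```text
d mm [ 24.5   3.  -71.2] rot [ 0.001 -0.001  0.001] q [ 0.6   0.52 -1.    2.52  1.83  0.48 -0.28] F [-0.2 -0.8  0.8]
rel hinge mm [-224.7    0.6  121.2] pitch 66.1
```

Call:
step_arm(series=[[6.5,0.8,-19.5,0,0,0,1.0],[6.5,0.8,-19.5,0,0,0,1.0],[6.5,0.7,-19.5,0,0,0,1.0],[6.5,0.7,-19.5,0,0,0,1.0],[0,0,0,0,0,0,1.0]])

```text
clock: 8.05
tool_pos: [0.4436, -0.0091, 0.1517]
eef_rot: [-0.07, 0.976, 0.014, 0.206]
contact_force: [-0.9, 0.9, 0.3]
opening: 0.002
finger_force: 0.0
```

```bash
python3 dl.py -.1735 -.012 66; python3 -c "
from h import *
p,d,W,K,T,c=snap('scene');cv2.imwrite('pics/s1.png',cv2.resize(p[130:260,260:440],None,fx=4,fy=4))"
```

```text
d mm [ 25.    4.1 -53.7] rot [ 0.001 -0.003  0.002] q [ 0.53  0.81 -1.04  2.55  2.05  0.79 -0.48] F [-0.9  0.9  0.3]
rel hinge mm [-198.8   -0.4   41.7] pitch 66.2
```

View pics/s1.png

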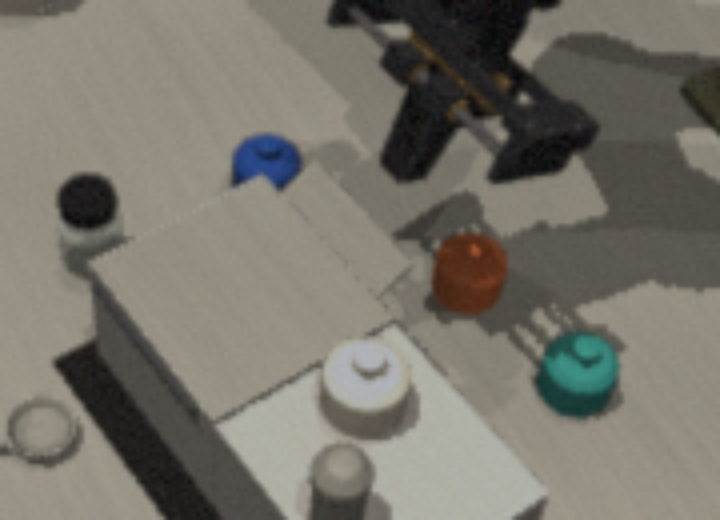

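The view shows the shut fingers at (405,160), in front of the lip at (350,225), and the pot standing on the block at (365,385). Now inserting along the tool axis.

Call:
step_arm(series=[[4.2,0.7,-9,0,0,0,1.0],[4.2,0.7,-9,0,0,0,1.0],[4.2,0.7,-9,0,0,0,1.0],[4.2,0.7,-9,0,0,0,1.0],[4.2,0.7,-9,0,0,0,1.0],[4,0.6,-8.7,0,0,0,1.0],[0,0,0,0,0,0,1.0]])

```text
clock: 8.8
tool_pos: [0.4683, -0.0049, 0.0981]
eef_rot: [-0.07, 0.976, 0.015, 0.206]
contact_force: [-0.1, 0.6, -0.8]
opening: 0.005
finger_force: 0.0
```

```bash
python3 dl.py -.1685 -.006 66; python3 -c "
from ik import *
import plan" >/dev/null 2>&1
python3 - <<'E'
import sys;sys.argv=['x']
from plan import *
P=[(n,)+tuple(pose(a,b,66)[0]*1000) for n,a,b in path()[2:]]
p0=None
for x in P: print(x[0],np.round(x[1:],1), None if p0 is None else np.round(np.array(x[1:])-p0,1)); p0=np.array(x[1:])
E
```

```text
d mm [5.3 0.6 5.9] rot [ 0.001 -0.002  0.002] q [ 0.49  0.98 -1.    2.52  2.15  0.92 -0.51] F [-0.1  0.6 -0.8]
rel hinge mm [-173.8    0.2  -11.9] pitch 66.1
under [470.6  -4.7 102. ] None
5 [473.7  -4.3 118.7] [ 3.1  0.5 16.7]
15 [477.7  -3.7 147.8] [ 4.   0.6 29.1]
25 [495.3  -1.1 170.7] [17.6  2.6 22.9]
35 [515.5   1.9 188.8] [20.2  3.  18.1]
45 [537.3   5.1 201.8] [21.8  3.2 13. ]
55 [559.6   8.3 209.8] [22.3  3.3  8. ]
65 [579.7  11.3 217.7] [20.1  2.9  7.9]
75 [599.1  14.1 226.7] [19.4  2.9  9. ]
85 [619.8  17.2 232.2] [20.7  3.   5.5]
95 [641.1  20.3 233.9] [21.3  3.1  1.7]
105 [662.3  23.4 231.9] [21.3  3.1 -2. ]
115 [682.9  26.4 226.2] [20.6  3.  -5.7]
```

Call:
step_arm(series=[[2.5,0.4,2,0,0,0,1.0],[2.5,0.4,4,0,0,0,1.0],[1.5,0.2,6,0,0,0,1.0],[1.5,0.2,8,0,0,0,1.0],[1.3,0.2,9,0,0,0,1.0],[1.3,0.2,9,0,0,0,1.0],[1.3,0.2,9,0,0,0,1.0]])

```text
clock: 9.5
tool_pos: [0.4799, -0.0034, 0.1474]
eef_rot: [-0.071, 0.976, 0.014, 0.207]
contact_force: [0.3, 0.4, -1.5]
opening: 0.009
finger_force: 0.6
```

```bash
python3 dl.py -.1645 .038 66; python3 -c "
from h import *
p,d,W,K,T,c=snap('scene');cv2.imwrite('pics/s2.png',cv2.resize(p[130:260,260:440],None,fx=4,fy=4))"
```

```text
d mm [-2.4 -0.4  0.6] rot [0.002 0.    0.001] q [ 0.51  0.82 -0.99  2.45  2.01  0.74 -0.39] F [ 0.3  0.4 -1.5]
rel hinge mm [-162.1    0.    37.4] pitch 66.0
```

View pics/s2.png

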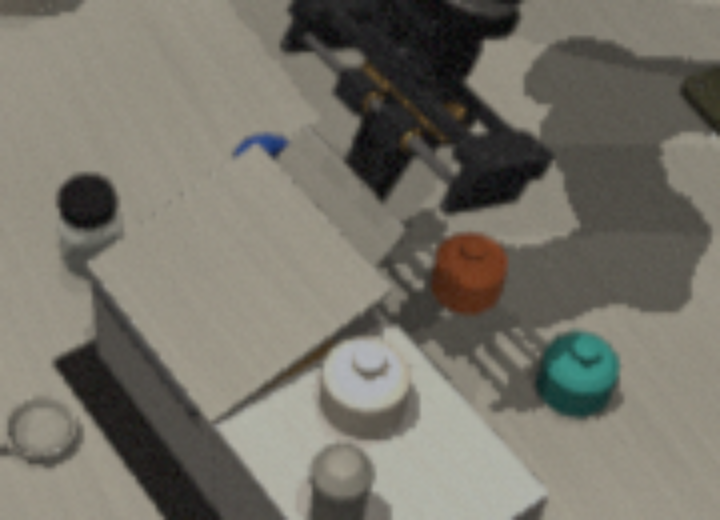

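The lid has risen clear of the box (gap at (330,360)), with the finger under the lip and the pot untouched. I'll carry on around the arc.

Call:
step_arm(series=[[7.6,1.1,11.7,0,0,0,1.0],[7.7,1.2,11.6,0,0,0,1.0],[10.1,1.5,9,0,0,0,1.0],[10.1,1.5,9,0,0,0,1.0],[10.9,1.6,6.5,0,0,0,1.0],[10.9,1.6,6.5,0,0,0,1.0],[11.1,1.6,4,0,0,0,1.0],[11.1,1.7,4,0,0,0,1.0],[10,1.4,4,0,0,0,1.0],[10,1.5,4,0,0,0,1.0]])

```text
clock: 10.55
tool_pos: [0.5796, 0.0114, 0.2174]
eef_rot: [-0.071, 0.976, 0.014, 0.207]
contact_force: [-1.2, 0.3, 0.7]
opening: 0.003
finger_force: 0.4
```

```bash
python3 dl.py -.0612 .1077 66; python3 -c "
from h import *
p,d,W,K,T,c=snap('scene');cv2.imwrite('pics/s3.png',cv2.resize(p[110:260,260:440],None,fx=4,fy=4))"
```

```text
d mm [ 0.1 -0.1  0.3] rot [0.002 0.    0.001] q [ 0.43  0.66 -0.83  2.11  1.44  0.49  0.23] F [-1.2  0.3  0.7]
rel hinge mm [-6.130e+01  1.000e-01  1.074e+02] pitch 66.0
```

View pics/s3.png

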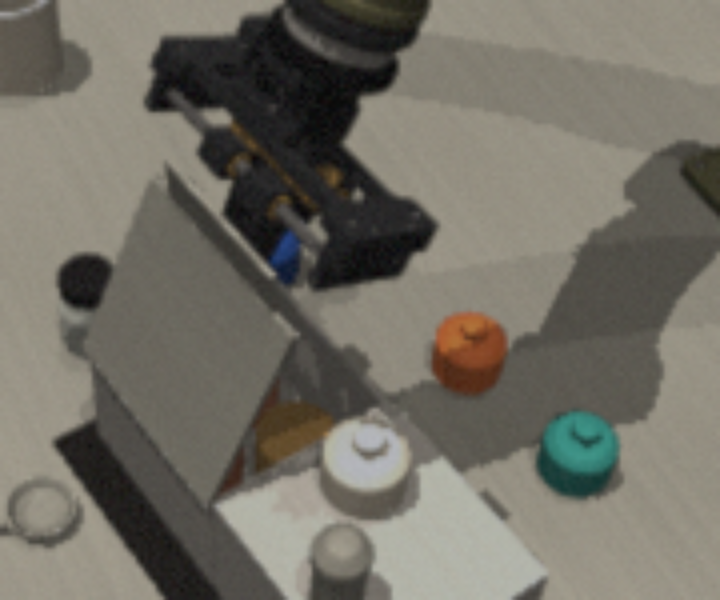

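The lid stands at about 65°, resting on the fingertip; pot and shaker are unmoved. Pushing past upright, more slowly.

Call:
step_arm(series=[[9.7,1.4,4.5,0,0,0,1.0],[9.7,1.5,4.5,0,0,0,1.0],[7,1,1.8,0,0,0,1.0],[7,1,1.8,0,0,0,1.0],[7,1,1.8,0,0,0,1.0],[7,1,0.6,0,0,0,1.0],[7,1,0.6,0,0,0,1.0],[7,1,0.5,0,0,0,1.0],[7,1,-0.7,0,0,0,1.0],[7,1,-0.7,0,0,0,1.0],[7,1,-0.7,0,0,0,1.0],[7,1,-2,0,0,0,1.0],[7,1,-2,0,0,0,1.0],[0,0,0,0,0,0,1.0],[0,0,0,0,0,0,1.0]])

```text
clock: 12.1
tool_pos: [0.6758, 0.0254, 0.2264]
eef_rot: [-0.071, 0.976, 0.014, 0.207]
contact_force: [-0.8, 0.1, -0.0]
opening: 0.003
finger_force: 0.0
```

Call:
step_arm(series=[[-20,-3,5,0,0,0,1.0],[-35,-5,10,0,0,0,1.0],[-40,-6,15,0,0,0,1.0],[-40,-6,15,0,0,0,1.0],[-40,-6,15,0,0,0,1.0],[-30,-5,10,0,0,0,1.0],[0,0,0,0,0,0,1.0],[0,0,0,0,0,0,1.0]])

```text
clock: 12.9
tool_pos: [0.4711, -0.006, 0.2972]
eef_rot: [-0.071, 0.976, 0.014, 0.208]
contact_force: [1.0, -0.6, 0.8]
opening: 0.004
finger_force: 0.0
```

```bash
python3 dl.py -.2 .1 66; python3 pot.py; python3 -c "
from h import *
p,d,W,K,T,c=snap('scene');cv2.imwrite('pics/s4.png',cv2.resize(p[80:280,240:460],None,fx=2.5,fy=2.5))"
```

```text
d mm [-28.7  -2.8 -87.2] rot [0.003 0.001 0.002] q [ 0.66  0.4  -1.    2.28  1.12  0.42  0.48] F [ 1.  -0.6  0.8]
rel hinge mm [-171.2   -1.4  187.2] pitch 66.0
1046 [0.6754 0.0256 0.1732] box-local [0.1055 0.0002] 0.19994781444636311
176 [0.5897 0.1826 0.1776] box-local [0.0436 0.168 ] 0.18550318967562196
360 [0.5382 0.1206 0.1575] box-local [-0.0163  0.1142] 0.17294815311029277Traceback (most recent call last):
  File "pot.py", line 12, in <module>
    P=W[m];Lc=(P[:,:2]-b)@R.T; print('lip local',np.percentile(Lc,[2,50,98],axis=0).round(4).tolist())
                                                 ~~~~~~~~~~~~~^^^^^^^^^^^^^^^^^^^^^
    return _quantile_unchecked(
        a, q, axis, out, overwrite_input, method, keepdims, weights)
    return _ureduce(a,
                    func=_quantile_ureduce_func,
    ...<5 lines>...
                    overwrite_input=overwrite_input,
                    method=method)
    r = func(a, **kwargs)
    result = _quantile(arr,
                       quantiles=q,
    ...<2 lines>...
                       out=out,
                       weights=wgt)
    slices_having_nans = np.isnan(arr[-1, ...])
                                  ~~~^^^^^^^^^
IndexError: index -1 is out of bounds for axis 0 with size 0
```

View pics/s4.png

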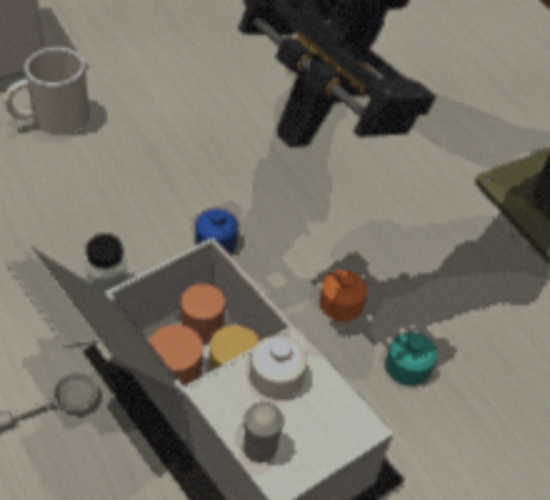

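The lid leans back open at (110,330), the box is open, and the pot stands on the block at (278,365). The shaker is at (263,425), where it started, and the hand is clear. Handing in.

```bash
python3 -c "
from plant import r
print(r.finish_job())"
```

```text
the job is handed in; nothing more can be done
None
```

The pot stands wholly on the steel block, the lid rests open leaning back past upright, the hand is clear, nothing else appeared to move, and the job was handed in at about 13 s.

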